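Tare the portion scale for the rice bowl

ROBOT

A 6-joint arm with a two-finger parallel gripper is mounted at the origin on a cart in front of the work surface, level with it; the furniture and walls round the work are solid. World frame = base frame: x ahead of the robot, y to its left, z up, the work surface at z = 0. Lengths are in m, angles in rad, forces in N, time in s.
With the tool pointing down it reaches from about 0.325 to 0.9 m from the base axis. Payload 3.5 kg.
Tool frame: the origin (TCP) lies midway between the tips of the shut fingers; the grasp point (between the pads) lies 19 mm behind it; z points along the fingers, y is the line along which they close (so a half turn about z gives the same grasp; the last joint's range is limited). The gripper opens to 85 mm and grips with 20 to 120 N. Pads are 22 mm wide; open, the fingers measure 114 mm over their backs; the gripper's body (76 mm by 85 mm) begins 54 mm behind the grasp point. The pads swing forward as they close: fully open they stand 13 mm farther back than shut.
Start: joints at [-1.363, 0.276, -0.026, 1.268, 0, 1.467], TCP at [0.191, -0.595, 0.231] pointing down, gripper open.
Joint ranges: [-3.12, 3.12], [-0.85, 1.88], [-1.08, 1.24], [-1.95, 2.15], [-1.57, 1.53], [-3.14, 3.14]. Speed limits (rad/s): [2.57, 2.57, 3.14, 3.14, 3.14, 3.14].

INTERFACE

Orientations are given as a rotation vector (axis times angle).
In Python, from cell import ctrl, vision gives the robot as it stands.
- The arm moves only by the shell command python3 -m creep 'ROWS' [OPENING] [FORCE]. ROWS is JSON, a list of rows, each an object of numbers: "dx", "dy", "dz": the shift along the world's x, y, z in cm; "wx", "wy", "wz": the turn, a rotation vector about the world's x, y, z in degrees. A call has 1 to 12 rows; each row is the pose to reach, as a shift and turn from the pose commanded when the call began; what a row does not reach only later rows make up. A row lasts 1/10 s, in which the tool goes at most 50 mm and 8.59 degrees, less where a joint would pass 70% of its speed; a pose out of reach is approached as far as the arm can. A call with a gripper value outside its range is refused whole. OPENING is the finger opening in cm, from 0 to 8.54, set as the call begins (- or left out, the last holds). The fingers move at their own pace and stop on an object; FORCE is the grip in N (left out, the last holds). Time passes only in rows, so rows that repeat a pose let the fingers close. It gives the time, the measured TCP pose, the force, the opening and the grip force at its end, in the units of the state.
- ctrl.observe(): the state, without advancing time (a new reading comes with each control period).
- vision.snapshot(name): name is "side" or "top"; returns a dict with "color" (480x640x3 uint8, blue, green, red), "K" (3x3 intrinsics, pixels), "k1" (the pictures are not rectified: a ray, as slopes to the right and down, at radius r is drawn at 1 + k1 r^2 times it, then the intrinsics apply), "cam_to_world" (4x4, takes a point from camera to world coordinates). Camera axes: x right, y up, looking along -z (the intrinsics and any distortion apply to the point x, -y, -z); pixel columns grow to the right and rows downward; lengths in m; the calibration is good to about 2 mm. A picture is of the moment at which its call begins. There is no depth.
- ctrl.hand_in(): hands the job in; it is judged then, once.
Trained networks look in the newest picture that a camera, given by its name, has taken for a name from the list of things; names that differ only in an ending like _2 or _b are one class to them, and where a whole thing is asked for, a point or a joint stands for the part that bears it (a point fixed in the world has none). Each returns a list of dicts, best first, with "p" (0 to 1); they miss things now and then, are a little off and sometimes report something else, mostly with a low value. They report only what shows in the picture. A call takes as long as a camera call.
- vision.recognise(label, camera): "point" ([row, column] in pixels, amid what is visible of it).
- vision.regions_of(label, camera): "pixels" (480x640 bool, what is visible of it) and "point" ([row, column] in pixels, amid what is visible of it).
- vision.tip_of(label, camera): "point" ([row, column] in pixels: a listed point, or the origin of a listed thing).
The state is a dict: "clock": time; "q": joint angles; "qvel": joint speeds; "effort": joint torques, N m; "eef_pos": TCP position; "eef_rot": TCP orientation; "ft_force": force on the tool from outside, world axes, zero at the start; "torque": the same for the moment, N m; "opening": opening from 0.0 (shut) to 1.0 (fully open); "finger_force": force on a finger pad.
Only numpy, scipy, OpenCV 4.12 (cv2) and the standard library are available. Lean on these libraries where they do the work, as an engineer would, in place of code of your own. Each camera call takes 0.05 s, during which the arm holds its last target. There are 200 camera calls.

TASK

Get the mechanical portion scale ready for weighing rice: take the steel cup off its pan and stand it on the worktop, then stand the black rice bowl in the middle of the pan. With the empty bowl on it, turn the dial with the black knob until the middle of its red zero mark stands under the tip of the pointer; set the cup and the bowl down without dropping them, and leave the other things where they are.

Things in the scene. Friction and masses are not known exactly. Their poses are not given: they have to be found in the camera images.
- scale: Fixed blue-grey portion scale, 240 deep (x) x 176 wide (y) mm. Origin: centre of its underside on the worktop; its x points from the sloping console (front) to the pan (rear), y to its left, z up. Rear half: flat top 82 high under the pan. Front half: face rising from 34 at the front edge (x=-120) to 82 at x=0, so the face's normal leans 22 deg (0.384 rad) to the front. Dial on the left of the face, knob on the right.
- pan_centre (a point): Middle of the top of the round flat steel pan (diameter 157 mm), 112 mm above the worktop when empty, 60 mm behind the scale's origin. The pan rides on a spring (400 N/m) and sinks 2.5 mm per 100 g, 12.5 mm at most
- knob_grip (a point): Point to grip on the black bar knob, on its axis, 9 mm below its top and 33 mm above the sloping face. The bar is 40 long, 14 thick and 34 tall, on a skirt 42 wide and 7 high. z: knob axis, out of the face (leans 22 deg to the front of the scale). x: along the bar, to its white line; y: across the bar. It turns with the knob, stays where left and takes about 0.04 N m
- zero_knob (a joint): Knob angle, rad, positive clockwise as seen facing the dial; range -1.7 to 2.7. The dial card with its red zero mark turns with it by the same angle and the same way; at 0 the mark is at the top (rear) of the dial
- pointer_tip (a point): Tip of the black pointer, 42 mm from the dial centre. Only a load on the pan turns it: clockwise (seen facing the dial) from the top (rear) of the dial, 1.1 rad per 100 g
- zero_mark (a point): Middle of the red zero mark on the turning dial card, 42 mm from the dial centre, in the plane of the pointer; the mark is 8 mm wide (across the pointer) and 16 long. It turns with the knob
- dial_centre (a point): Centre of the dial (diameter 98 mm inside a fixed steel bezel of 110) in the plane of the pointer, 4 mm above the face; the dial's axis is parallel to the knob's
- rice_bowl: The black rice bowl as a body; origin at the centre of its underside, 31 mm below point bowl_centre
- bowl_centre (a point): Black rice bowl, open, 116 mm across the rim, 62 tall, foot 60 across; this point lies on its axis half-way up (31 above its underside), z up the axis. Empty, 0.09 to 0.17 kg. Wall 6 to 8 thick, leaning outward: the middle of the wall is at radius 38 at height 30, 43 at 40, 49 at 50 (about 28 deg from upright). Stands either left of the scale or right of it
- steel_cup: The steel cup as a body; origin at the centre of its underside, 37 mm below point cup_centre. Where to stand it: the front edge of the worktop is the straight line through (0.577, 0.32) and (-0.097, -0.848) m in x, y. Behind, fixed: the rice cooker, round (middle at 0.741, -0.012 m; radius 185 mm, 320 tall, side handles at 220 up reach out to 212) and the cutlery box (middle at 0.71, -0.46 m; 283 long, parallel to the front edge, x 133 deep, 105 high)
- cup_centre (a point): Thin steel cup, open, 71 mm across the rim, 74 tall, foot 60 across, 0.07 kg; this point lies on its axis half-way up (37 above its underside), z up. Wall about 2.5 thick, nearly upright: middle of the wall at radius 32.5 at height 58. Stands on the pan at first.
- sanitiser: White pump bottle with blue label, 214 tall, 72 across; origin: centre of its underside. Stands on the side of the scale where the bowl does not. Leave alone
- soy_bottle: Soy sauce bottle, 207 tall, 59 across, behind the scale; origin: centre of underside. Leave alone
- spice_jar: Spice jar with red cap, 106 tall, 45 across, behind the scale; origin: centre of underside. Leave alone
- salt_shaker: Salt shaker, 90 tall, 44 across; origin: centre of underside. Leave alone
- sauce_bowl_a: Small black sauce bowl, 76 across, 30 tall; origin: centre of underside. Leave alone
- sauce_bowl_b: Small black sauce bowl, 76 across, 30 tall; origin: centre of underside. Leave alone

How it is judged:
By the outcome, as a careful person would: the job done as asked, in the order asked, and still so for the second after the job is handed in, with the robot touching nothing.
It also fails if it takes over 72 s, if anything falls off the work surface, if the arm or the gripper's body presses on something with over 40 N, if the wrist force passes 120 N, or if a joint passes its speed limit or range.

## Working session

There is one attempt and no reset: what is moved stays moved. The work goes in short steps, Python scripts to look and compute and a shell command to move; the robot and the scene stay as the last step left them, time stands still between calls to the robot, and variables do not carry over. Pictures are saved under pics/ and viewed, at most 14 in all, crops included, and the job is handed in when it is done.

```bash
ls; mkdir -p pics
cat > h.py <<'E'
import numpy as np, cv2
from cell import ctrl, vision
def ray(s,p):
    K=s["K"];T=np.array(s["cam_to_world"])
    d=np.array([(p[1]-K[0][2])/K[0][0],(p[0]-K[1][2])/K[1][1]]);u=d.copy()
    for _ in range(20): u=d/(1+s["k1"]*(u@u))
    v=T[:3,:3]@np.array([u[0],-u[1],-1]);return T[:3,3],v/np.linalg.norm(v)
def atz(s,p,z):
    o,v=ray(s,p);return o+v*(z-o[2])/v[2]
def proj(s,P):
    T=np.array(s["cam_to_world"]);c=T[:3,:3].T@(np.array(P)-T[:3,3]);u=np.array([c[0],-c[1]])/-c[2]
    u=u*(1+s["k1"]*(u@u));K=s["K"];return np.array([K[1][1]*u[1]+K[1][2],K[0][0]*u[0]+K[0][2]])
def tri(a,pa,b,pb):
    o1,v1=ray(a,pa);o2,v2=ray(b,pb)
    t=np.linalg.lstsq(np.c_[v1,-v2],o2-o1,rcond=None)[0]
    A=o1+v1*t[0];B=o2+v2*t[1];return (A+B)/2,np.linalg.norm(A-B)
E
python3 - <<'E'
from h import *
S={}
for n in("side","top"):
    s=vision.snapshot(n);S[n]=s;cv2.imwrite(f"pics/{n}0.png",s["color"]);print(n,np.round(np.array(s["cam_to_world"])[:3,3],2))
np.set_printoptions(precision=4,suppress=True)
for l in["scale","pan_centre","knob_grip","pointer_tip","zero_mark","dial_centre","bowl_centre","cup_centre","sanitiser","soy_bottle","spice_jar","salt_shaker","sauce_bowl_a"]:
    R={n:vision.tip_of(l,n) for n in S}
    for n in R:print(l,n,[(np.round(r["point"]),round(r["p"],2)) for r in R[n][:3]])
    if R["side"] and R["top"]:print("   ",*tri(S["side"],R["side"][0]["point"],S["top"],R["top"][0]["point"]))
E
```

```text
pics
side [0.05 0.61 0.79]
top [ 0.46 -0.31  1.51]
scale side [(array([309., 354.]), 0.6)]
scale top [(array([288., 295.]), 0.97)]
    [ 0.4514 -0.2317  0.003 ] 0.001988431702182131
pan_centre side [(array([257., 357.]), 0.83)]
pan_centre top [(array([192., 300.]), 0.62)]
    [ 0.5784 -0.2851  0.0955] 0.19878949595281514
knob_grip side [(array([305., 381.]), 0.65)]
knob_grip top [(array([324., 273.]), 0.67)]
    [ 0.3699 -0.1844  0.0811] 0.0023982729326238977
pointer_tip side [(array([295., 352.]), 0.51)]
pointer_tip top [(array([298., 282.]), 0.49)]
    [ 0.4355 -0.2025  0.0699] 0.011580759585415603
zero_mark side [(array([291., 337.]), 0.83)]
zero_mark top [(array([278., 278.]), 0.77)]
    [ 0.4763 -0.1972  0.0698] 0.0010270516187636729
dial_centre side [(array([306., 336.]), 0.85), (array([287., 340.]), 0.58)]
dial_centre top [(array([288., 262.]), 0.96)]
    [ 0.4549 -0.1565  0.0661] 0.0018089824669020476
bowl_centre side [(array([375., 298.]), 0.81)]
bowl_centre top [(array([291., 192.]), 0.74)]
    [0.4504 0.0141 0.0265] 0.0008935967141821689
cup_centre side [(array([238., 359.
[... 182 characters left out ...]
8.]), 0.75)]
    [ 0.514  -0.4618  0.0025] 0.007566296751712168
soy_bottle side []
soy_bottle top [(array([171., 300.]), 0.71)]
spice_jar side [(array([262., 298.]), 0.9)]
spice_jar top [(array([204., 337.]), 0.65), (array([171., 299.]), 0.36)]
    [ 0.658  -0.338  -0.0021] 0.003424057936591905
salt_shaker side [(array([274., 272.]), 0.61)]
salt_shaker top [(array([192., 301.]), 0.63), (array([258., 388.]), 0.52), (array([291., 192.]), 0.22)]
    [ 0.6845 -0.2532  0.0065] 0.004573713189026476
sauce_bowl_a side [(array([223., 379.]), 0.7), (array([232., 415.]), 0.55)]
sauce_bowl_a top [(array([244., 447.]), 0.9), (array([287., 444.]), 0.73)]
    [ 0.5525 -0.6068 -0.0021] 0.0026499099943741774
```

View pics/top0.png

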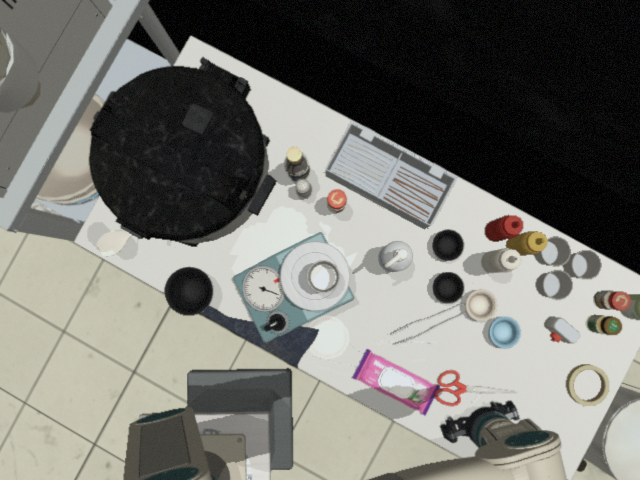

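View pics/side0.png

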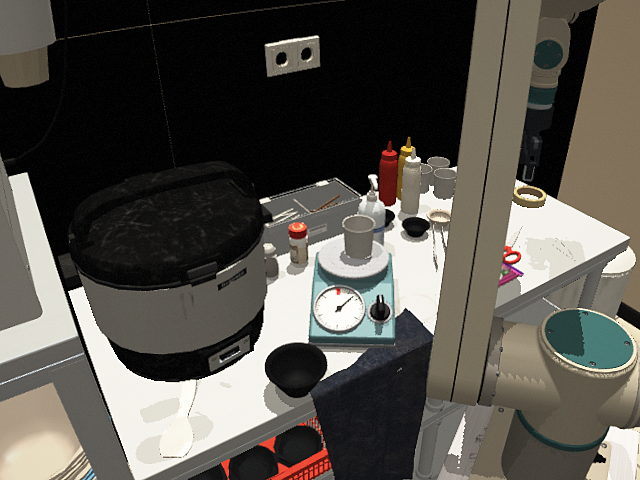

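```bash
cat >> h.py <<'E'
from scipy.optimize import minimize
from scipy.spatial.transform import Rotation as Ro
np.set_printoptions(precision=4,suppress=True)
th=np.linspace(0,2*np.pi,40)
def circ(r,z): return np.c_[r*np.cos(th),r*np.sin(th),0*th+z]
def hull(s,P):
    m=np.zeros((480*4,640*4),np.uint8);q=np.array([proj(s,p)[::-1]*4 for p in P]).astype(np.int32)
    cv2.fillConvexPoly(m,cv2.convexHull(q),1);return m>0
def hm(mask):
    m=np.repeat(np.repeat(mask.astype(np.uint8),4,0),4,1)
    c=max(cv2.findContours(m,cv2.RETR_EXTERNAL,cv2.CHAIN_APPROX_NONE)[0],key=cv2.contourArea)
    o=np.zeros_like(m);cv2.fillConvexPoly(o,cv2.convexHull(c),1);return o>0
def fit(label,model,x0,S,zoff=0,cams=("side","top")):
    M={n:hm(vision.regions_of(label,n)[0]["pixels"]) for n in cams}
    def cost(x):
        R=Ro.from_euler("z",x[2] if len(x)>2 else 0).as_matrix();P=model@R.T+[x[0],x[1],zoff]
        return sum(1-(hull(S[n],P)&M[n]).sum()/(hull(S[n],P)|M[n]).sum() for n in cams)
    x0=np.array(x0);k=len(x0);sx=np.vstack([x0]+[x0+np.eye(k)[i]*[.012,.012,.1][i] for i in range(k)])
    r=minimize(cost,x0,method="Nelder-Mead",options=dict(initial_simplex=sx,xatol=2e-4,fatol=1e-4,maxiter=90))
    return r.x,r.fun
scale=np.array([[x,y,z] for y in(-.088,.088) for x,z in((-.12,0),(-.12,.034),(0,.082),(.12,.082),(.12,0))])
cup=np.vstack([circ(.030,0),circ(.0355,.074)])
bowl=np.vstack([circ(.030,0),circ(.042,.031),circ(.058,.062)])
E
python3 - <<'E'
from h import *
S={n:vision.snapshot(n) for n in("side","top")}
for c in(("side","top"),("top",),("side",)):
    print(c);cc=dict(S=S,cams=c)
    print("cup",*fit("steel_cup",cup,[.478,-.304],zoff=.110,**cc))
    print("bowl",*fit("rice_bowl",bowl,[.450,.014],**cc))
    if c==("top",):print("scale",*fit("scale",scale,[.451,-.232,-1.26],**cc))
    for l,zs in(("pan_centre",.106),):
        print("pan",*fit(l,circ(.0785,.0)+0,[.470,-.289],zoff=.109,**cc))
o=ctrl.observe();print(o["eef_pos"],Ro.from_rotvec(o["eef_rot"]).as_matrix(),o["opening"],o["ft_force"])
for p in[(.43,-.44),(.40,-.38),(.36,-.38),(.34,-.36),(.42,-.40)]:print(p,proj(S["top"],[*p,0]),proj(S["side"],[*p,0]))
cv2.imwrite("pics/crop1.png",cv2.resize(S["top"]["color"][220:350,220:420],None,fx=4,fy=4,interpolation=cv2.INTER_CUBIC))
E
```

```text
('side', 'top')
cup [ 0.4766 -0.3022] 0.11769503779707091
bowl [0.449  0.0156] 0.09484266927422724
pan [ 0.4773 -0.2801] 0.142397420324889
('top',)
cup [ 0.4768 -0.3023] 0.03619020900547065
bowl [0.4496 0.0146] 0.02360556485894627
scale [ 0.4529 -0.2287 -1.153 ] 0.06495271060102326
pan [ 0.478  -0.2819] 0.021270011889057194
('side',)
cup [ 0.4743 -0.2982] 0.05910343100425741
bowl [0.4484 0.0185] 0.04472527219575073
pan [ 0.4751 -0.2726] 0.05321172638436478
[ 0.1911 -0.5951  0.2313] [[ 0.9521  0.3059 -0.    ]
 [ 0.3059 -0.9521  0.    ]
 [ 0.     -0.     -1.    ]] 1.0025397110692957 [-0.0116  0.3474  0.3611]
(0.43, -0.44) [295.0653 380.6064] [264.0987 397.5438]
(0.4, -0.38) [308.013  356.2618] [280.3515 399.8052]
(0.36, -0.38) [324.5355 356.6977] [284.9313 415.5093]
(0.34, -0.36) [332.995 348.668] [291.9842 420.5781]
(0.42, -0.4) [299.574  364.2693] [273.6839 395.2147]
```

View pics/crop1.png

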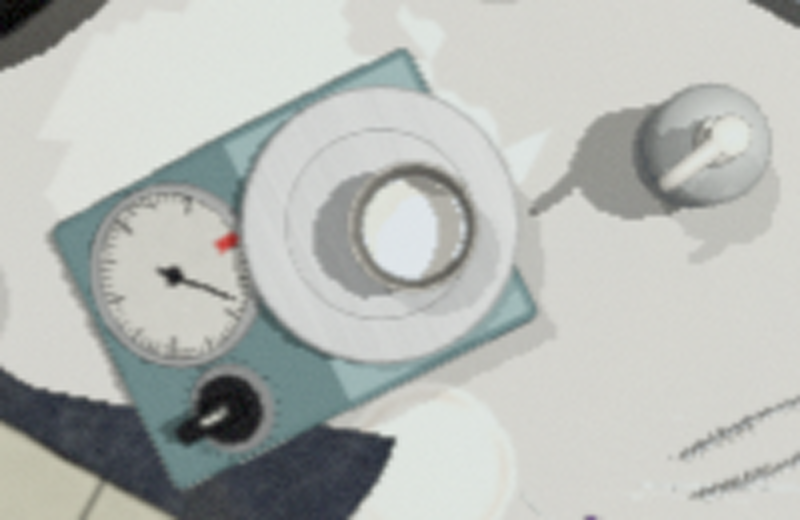

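The cup stands off-centre on the pan (crop pixel about 415,228). The red mark is about 10° anticlockwise of the dial's top (228,240), and the pointer shows roughly 44° clockwise. I'll move above the cup first.

```bash
python3 -m creep '[{"dx":3,"dy":3,"dz":3},{"dx":28.5,"dy":29.4,"dz":3},{"dx":28.5,"dy":29.4,"dz":3},{"dx":28.5,"dy":29.4,"dz":3},{"dx":28.5,"dy":29.4,"dz":3},{"dx":28.5,"dy":29.4,"dz":3},{"dx":28.5,"dy":29.4,"dz":3},{"dx":28.5,"dy":29.4,"dz":3},{"dx":28.5,"dy":29.4,"dz":3},{"dx":28.5,"dy":29.4,"dz":3},{"dx":28.5,"dy":29.4,"dz":3},{"dx":28.5,"dy":29.4,"dz":3}]' 8.54 20; python3 -c "
from h import *
S={'side':vision.snapshot('side')}
s=S['side']['color'];cv2.imwrite('pics/crop2.png',cv2.resize(s[210:350,290:440],None,fx=4,fy=4,interpolation=cv2.INTER_CUBIC))
o=ctrl.observe();print(o['q'])"
```

```text
[-1.3634  0.2764 -0.0264  1.268  -0.      1.4674]$[0]: bad value
```

View pics/crop2.png

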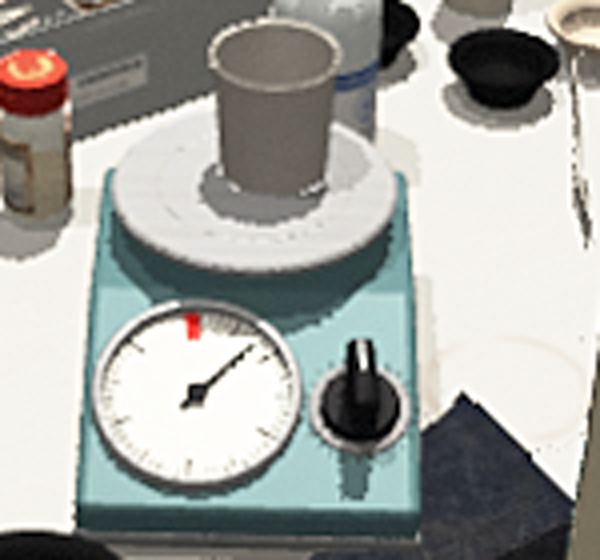

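The knob's bar runs up the face with its white line at the rear end (crop 362,350), in keeping with the mark being near the top. The light circle at (510,385) is only a stain or reflection. The move was refused, so I'll find out why.

```bash
python3 -m creep '[{"dx":3.0,"dy":3.0,"dz":3.0,"wx":0,"wy":0,"wz":0},{"dx":28.5,"dy":29.4,"dz":3,"wx":0,"wy":0,"wz":0}]' 8.54 20; python3 -m creep '[{"dx":3.0,"dy":3.0,"dz":3.0}]' ; python3 -m creep --help | head -30
```

```text
clock: 2.4
eef_pos: [0.2551, -0.5329, 0.2637]
eef_rot: [3.098, 0.48, 0.002]
ft_force: [1.3, -0.0, 0.1]
opening: 0.999
finger_force: 0.0$[0]: bad value
invalid input: not JSON, or not a number
```

```bash
python3 -m creep '[{"dx":22,"dy":23.2,"dz":0,"wx":0,"wy":0,"wz":0},{"dx":22,"dy":23.2,"dz":0,"wx":0,"wy":0,"wz":0},{"dx":22,"dy":23.2,"dz":0,"wx":0,"wy":0,"wz":0},{"dx":22,"dy":23.2,"dz":0,"wx":0,"wy":0,"wz":0},{"dx":22,"dy":23.2,"dz":0,"wx":0,"wy":0,"wz":0},{"dx":22,"dy":23.2,"dz":0,"wx":0,"wy":0,"wz":0},{"dx":22,"dy":23.2,"dz":0,"wx":0,"wy":0,"wz":0},{"dx":22,"dy":23.2,"dz":0,"wx":0,"wy":0,"wz":0},{"dx":22,"dy":23.2,"dz":0,"wx":0,"wy":0,"wz":0}]'
```

```text
clock: 3.3
eef_pos: [0.4748, -0.2981, 0.2603]
eef_rot: [3.103, 0.488, -0.001]
ft_force: [-0.2, -0.0, 0.6]
opening: 0.995
finger_force: 0.0
```

```bash
python3 -m creep '[{"dx":0.1,"dy":-0.3,"dz":-4,"wx":0,"wy":0,"wz":0},{"dx":0.1,"dy":-0.3,"dz":-7,"wx":0,"wy":0,"wz":0},{"dx":0.1,"dy":-0.3,"dz":-9,"wx":0,"wy":0,"wz":0},{"dx":0.1,"dy":-0.3,"dz":-10.5,"wx":0,"wy":0,"wz":0},{"dx":0.1,"dy":-0.3,"dz":-11.8,"wx":0,"wy":0,"wz":0},{"dx":0.1,"dy":-0.3,"dz":-11.8,"wx":0,"wy":0,"wz":0}]'; python3 -m creep '[{"dx":0,"dy":0,"dz":0,"wx":0,"wy":0,"wz":0},{"dx":0,"dy":0,"dz":0,"wx":0,"wy":0,"wz":0},{"dx":0,"dy":0,"dz":0,"wx":0,"wy":0,"wz":0},{"dx":0,"dy":0,"dz":0,"wx":0,"wy":0,"wz":0},{"dx":0,"dy":0,"dz":0,"wx":0,"wy":0,"wz":0}]' 5.5 25
```

```text
clock: 3.9
eef_pos: [0.4738, -0.3012, 0.1403]
eef_rot: [-3.101, -0.483, 0.004]
ft_force: [-1.1, -0.7, -1.4]
opening: 1.001
finger_force: 0.0
clock: 4.4
eef_pos: [0.4762, -0.3016, 0.143]
eef_rot: [3.103, 0.486, 0.001]
ft_force: [-0.0, -1.0, 0.7]
opening: 0.812
finger_force: 28.3
```

```bash
python3 -m creep '[{"dx":0,"dy":0,"dz":2,"wx":0,"wy":0,"wz":0},{"dx":0,"dy":0,"dz":5,"wx":0,"wy":0,"wz":0},{"dx":-3,"dy":-4.5,"dz":5,"wx":0,"wy":0,"wz":0},{"dx":-6,"dy":-9,"dz":5,"wx":0,"wy":0,"wz":0},{"dx":-8.6,"dy":-12.8,"dz":4,"wx":0,"wy":0,"wz":0},{"dx":-8.6,"dy":-12.8,"dz":0,"wx":0,"wy":0,"wz":0},{"dx":-8.6,"dy":-12.8,"dz":-4,"wx":0,"wy":0,"wz":0},{"dx":-8.6,"dy":-12.8,"dz":-8,"wx":0,"wy":0,"wz":0},{"dx":-8.6,"dy":-12.8,"dz":-10,"wx":0,"wy":0,"wz":0},{"dx":-8.6,"dy":-12.8,"dz":-10.6,"wx":0,"wy":0,"wz":0},{"dx":-8.6,"dy":-12.8,"dz":-10.6,"wx":0,"wy":0,"wz":0}]'; python3 -m creep '[{"dx":0,"dy":0,"dz":-0.2,"wx":0,"wy":0,"wz":0},{"dx":0,"dy":0,"dz":-0.4,"wx":0,"wy":0,"wz":0},{"dx":0,"dy":0,"dz":-0.4,"wx":0,"wy":0,"wz":0}]'
```

```text
clock: 5.5
eef_pos: [0.3894, -0.4284, 0.0357]
eef_rot: [-3.102, -0.486, 0.001]
ft_force: [0.3, -0.5, -0.4]
opening: 0.808
finger_force: 28.9
clock: 5.8
eef_pos: [0.3904, -0.4299, 0.0333]
eef_rot: [3.102, 0.486, 0.001]
ft_force: [1.1, -0.5, -0.7]
opening: 0.818
finger_force: 28.9
```

```bash
python3 -m creep '[{"dx":0,"dy":0,"dz":-0.1,"wx":0,"wy":0,"wz":0},{"dx":0,"dy":0,"dz":-0.1,"wx":0,"wy":0,"wz":0}]';python3 -m creep '[{"dx":0,"dy":0,"dz":-0.1,"wx":0,"wy":0,"wz":0},{"dx":0,"dy":0,"dz":-0.1,"wx":0,"wy":0,"wz":0}]'
```

```text
clock: 6.0
eef_pos: [0.3904, -0.4299, 0.0331]
eef_rot: [3.102, 0.486, 0.002]
ft_force: [-0.6, 2.3, 5.7]
opening: 0.812
finger_force: 29.2
clock: 6.2
eef_pos: [0.3904, -0.4299, 0.033]
eef_rot: [3.102, 0.486, 0.002]
ft_force: [-2.8, 3.6, 12.3]
opening: 0.809
finger_force: 29.5
```

The cup touches the worktop, so I'll release it and back off.

```bash
python3 -m creep '[{"dx":0,"dy":0,"dz":0.1,"wx":0,"wy":0,"wz":0},{"dx":0,"dy":0,"dz":0.1,"wx":0,"wy":0,"wz":0},{"dx":0,"dy":0,"dz":0.1,"wx":0,"wy":0,"wz":0},{"dx":0,"dy":0,"dz":0.1,"wx":0,"wy":0,"wz":0},{"dx":0,"dy":0,"dz":2,"wx":0,"wy":0,"wz":0},{"dx":0,"dy":0,"dz":6,"wx":0,"wy":0,"wz":0},{"dx":0,"dy":0,"dz":11,"wx":0,"wy":0,"wz":0},{"dx":0,"dy":0,"dz":16,"wx":0,"wy":0,"wz":0},{"dx":0,"dy":0,"dz":20,"wx":0,"wy":0,"wz":0},{"dx":0,"dy":0,"dz":20,"wx":0,"wy":0,"wz":0}]' 8.54
python3 - <<'E'
from h import *
S={n:vision.snapshot(n) for n in("side","top")}
print("cup",*fit("steel_cup",cup,[.39,-.43],S=S,zoff=0,cams=("top",)))
print("pan",*fit("pan_centre",circ(.0785,.0),[.477,-.281],zoff=.112,S=S,cams=("top",)))
E
```

```text
clock: 7.2
eef_pos: [0.3925, -0.4329, 0.2378]
eef_rot: [3.092, 0.484, 0.01]
ft_force: [0.2, -0.3, 0.2]
opening: 0.997
finger_force: 0.0
cup [ 0.3971 -0.4233] 0.5914426038458337
pan [ 0.478  -0.2825] 0.01929592462327767
```

```bash
python3 -m creep '[{"dx":1,"dy":5,"dz":0,"wx":-7,"wy":-2.2,"wz":0},{"dx":2,"dy":10,"dz":0,"wx":-14,"wy":-4.4,"wz":0},{"dx":2.5,"dy":15,"dz":0,"wx":-21,"wy":-6.8,"wz":0},{"dx":3.5,"dy":52,"dz":0,"wx":-26.7,"wy":-8.6,"wz":0},{"dx":3.5,"dy":52,"dz":0,"wx":-26.7,"wy":-8.6,"wz":0},{"dx":3.5,"dy":52,"dz":0,"wx":-26.7,"wy":-8.6,"wz":0},{"dx":3.5,"dy":52,"dz":0,"wx":-26.7,"wy":-8.6,"wz":0},{"dx":3.5,"dy":52,"dz":0,"wx":-26.7,"wy":-8.6,"wz":0},{"dx":3.5,"dy":52,"dz":0,"wx":-26.7,"wy":-8.6,"wz":0},{"dx":3.5,"dy":52,"dz":0,"wx":-26.7,"wy":-8.6,"wz":0},{"dx":3.5,"dy":52,"dz":0,"wx":-26.7,"wy":-8.6,"wz":0},{"dx":3.5,"dy":52,"dz":0,"wx":-26.7,"wy":-8.6,"wz":0}]' 3.0; python3 -c "
from h import *
o=ctrl.observe();print(o['eef_pos'],Ro.from_rotvec(o['eef_rot']).as_matrix(),o['q'])"
```

```text
clock: 8.6
eef_pos: [0.4301, 0.0756, 0.2285]
eef_rot: [2.631, 0.445, 0.104]
ft_force: [0.4, -0.8, 0.6]
opening: 0.351
finger_force: 0.0
[0.4301 0.0756 0.2285] [[ 0.9447  0.2924  0.1485]
 [ 0.328  -0.8384 -0.4353]
 [-0.0028  0.4599 -0.888 ]] [ 0.3336 -0.0377 -0.4613  1.1498 -0.4779  3.1409]
```

Wrist joint 6 is at its range limit, so I'll take the half-turned equivalent of the same grasp.

```bash
python3 -m creep '[{"dx":0,"dy":0,"dz":0,"wx":-4.5,"wy":13,"wz":26.7},{"dx":0,"dy":0,"dz":0,"wx":-4.5,"wy":13,"wz":26.7},{"dx":0,"dy":0,"dz":0,"wx":-4.5,"wy":13,"wz":26.7},{"dx":0,"dy":0,"dz":0,"wx":-9,"wy":26,"wz":53.3},{"dx":0,"dy":0,"dz":0,"wx":-9,"wy":26,"wz":53.3},{"dx":0,"dy":0,"dz":0,"wx":-9,"wy":26,"wz":53.3},{"dx":0,"dy":0,"dz":0,"wx":-9,"wy":26,"wz":53.3},{"dx":0,"dy":0,"dz":0,"wx":-14.8,"wy":43.5,"wz":88.8},{"dx":0,"dy":0,"dz":0,"wx":-14.8,"wy":43.5,"wz":88.8},{"dx":0,"dy":0,"dz":0,"wx":-14.8,"wy":43.5,"wz":88.8},{"dx":0,"dy":0,"dz":0,"wx":-14.8,"wy":43.5,"wz":88.8},{"dx":0,"dy":0,"dz":0,"wx":-14.8,"wy":43.5,"wz":88.8}]'
cat >> h.py <<'E'
def togo(y,z,pos):
    o=ctrl.observe();z=np.array(z)/np.linalg.norm(z);y=np.array(y);y=y-z*(y@z);y/=np.linalg.norm(y)
    R=Ro.from_matrix(np.c_[np.cross(y,z),y,z]);d=R*Ro.from_rotvec(o["eef_rot"]).inv()
    print("cm",(np.array(pos)-o["eef_pos"])*100,"deg",np.degrees(d.as_rotvec()),"q",o["q"],"ft",o["ft_force"])
E
python3 -c "
from h import *
togo([-.27,.841,-.469],[.1435,-.447,-.883],[.425,.0906,.1075])"
```

```text
clock: 9.8
eef_pos: [0.4293, 0.0721, 0.2292]
eef_rot: [1.395, 2.37, -0.44]
ft_force: [-0.2, 0.4, 0.9]
opening: 0.349
finger_force: 0.0
cm [ -0.4308   1.8495 -12.1654] deg [-11.9594  34.7482  69.749 ] q [ 0.3255 -0.0405 -0.4618  1.1525 -0.476   1.3905] ft [-0.1555  0.3851  0.9308]
```

```bash
python3 -m creep '[{"dx":0,"dy":1,"dz":-2,"wx":-12,"wy":34.7,"wz":69.7},{"dx":0,"dy":1.8,"dz":-4,"wx":-12,"wy":34.7,"wz":69.7},{"dx":-0.4,"dy":1.8,"dz":-6,"wx":-12,"wy":34.7,"wz":69.7},{"dx":-0.4,"dy":1.8,"dz":-8,"wx":-12,"wy":34.7,"wz":69.7},{"dx":-0.4,"dy":1.8,"dz":-8,"wx":-12,"wy":34.7,"wz":69.7},{"dx":-0.4,"dy":1.8,"dz":-8,"wx":-12,"wy":34.7,"wz":69.7},{"dx":-0.4,"dy":1.8,"dz":-8,"wx":-12,"wy":34.7,"wz":69.7},{"dx":-0.4,"dy":1.8,"dz":-8,"wx":-12,"wy":34.7,"wz":69.7},{"dx":-0.4,"dy":1.8,"dz":-8,"wx":-12,"wy":34.7,"wz":69.7},{"dx":-0.4,"dy":1.8,"dz":-8,"wx":-12,"wy":34.7,"wz":69.7},{"dx":-0.4,"dy":1.8,"dz":-8,"wx":-12,"wy":34.7,"wz":69.7}]' 
python3 -c "
from h import *
togo([-.27,.841,-.469],[.1435,-.447,-.883],[.425,.0906,.1075])
S={n:vision.snapshot(n) for n in('side','top')}
print('cup',*fit('steel_cup',cup,[.39,-.43],S=S,zoff=0,cams=('top',)))
print('bowl',*fit('rice_bowl',bowl,[.449,.015],S=S,cams=('side',)))"
```

```text
clock: 10.9
eef_pos: [0.4257, 0.0909, 0.1497]
eef_rot: [-0.45, 2.945, -0.729]
ft_force: [-0.1, 0.6, -0.2]
opening: 0.347
finger_force: 0.0
cm [-0.0739 -0.0333 -4.216 ] deg [-0.1932  0.0495  0.4055] q [ 0.3746  0.0575 -0.5495  0.9995 -0.4845  0.0802] ft [-0.1111  0.561  -0.1976]
cup [ 0.3903 -0.4296] 0.026305073703070336
bowl [0.4459 0.0178] 0.20157074199976555
```

```bash
python3 -m creep '[{"dx":-0.1,"dy":0,"dz":-4.2,"wx":0,"wy":0,"wz":0.4},{"dx":-0.1,"dy":0,"dz":-4.2,"wx":0,"wy":0,"wz":0.4},{"dx":0.5,"dy":-1.8,"dz":-7.7,"wx":0,"wy":0,"wz":0.4},{"dx":0.9,"dy":-3.1,"dz":-10.3,"wx":0,"wy":0,"wz":0.4},{"dx":1.1,"dy":-3.6,"dz":-11.3,"wx":0,"wy":0,"wz":0.4},{"dx":1.2,"dy":-4,"dz":-12.1,"wx":0,"wy":0,"wz":0.4},{"dx":1.2,"dy":-4,"dz":-12.1,"wx":0,"wy":0,"wz":0.4}]'; python3 -c "
from h import *
togo([-.27,.841,-.469],[.1435,-.447,-.883],[.4379,.0504,.028])
s=vision.snapshot('side')['color'];cv2.imwrite('pics/c3.png',cv2.resize(s[310:430,210:370],None,fx=4,fy=4,interpolation=cv2.INTER_CUBIC))"
```

```text
clock: 11.8
eef_pos: [0.4383, 0.0521, 0.0291]
eef_rot: [-0.466, 2.941, -0.728]
ft_force: [0.7, 1.0, -0.7]
opening: 0.349
finger_force: 0.0
cm [-0.0362 -0.1692 -0.1119] deg [-0.1889 -0.0003 -0.2135] q [ 0.2806  0.2114 -0.6947  0.6459 -0.4852 -0.0382] ft [ 0.6539  0.9984 -0.6922]
```

View pics/c3.png

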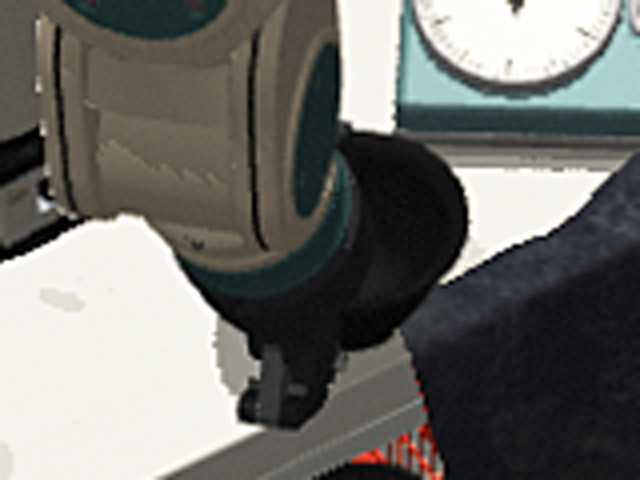

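One finger is outside the bowl's wall (crop 265,390). The other is hidden inside, and there is no contact force. Closing.

```bash
python3 -m creep '[{"dx":0,"dy":-0.15,"dz":0,"wx":0,"wy":0,"wz":0},{"dx":0,"dy":-0.15,"dz":0,"wx":0,"wy":0,"wz":0},{"dx":0,"dy":-0.15,"dz":0,"wx":0,"wy":0,"wz":0},{"dx":0,"dy":-0.15,"dz":0,"wx":0,"wy":0,"wz":0},{"dx":0,"dy":-0.15,"dz":0,"wx":0,"wy":0,"wz":0},{"dx":0,"dy":-0.15,"dz":0,"wx":0,"wy":0,"wz":0}]' 0 45
```

```text
clock: 12.45
eef_pos: [0.4393, 0.0514, 0.03]
eef_rot: [-0.466, 2.938, -0.727]
ft_force: [-1.8, 3.0, 5.3]
opening: 0.119
finger_force: 45.4
```

```bash
python3 -m creep '[{"dx":0,"dy":0,"dz":2,"wx":0,"wy":0,"wz":0},{"dx":0,"dy":0,"dz":5,"wx":0,"wy":0,"wz":0},{"dx":0,"dy":0,"dz":9,"wx":0,"wy":0,"wz":0},{"dx":0,"dy":0,"dz":13,"wx":0,"wy":0,"wz":0},{"dx":0,"dy":-1,"dz":15.5,"wx":0,"wy":0,"wz":0},{"dx":0.5,"dy":-5,"dz":15.5,"wx":0,"wy":0,"wz":0},{"dx":1,"dy":-9,"dz":15.5,"wx":0,"wy":0,"wz":0},{"dx":1.4,"dy":-14,"dz":15.5,"wx":0,"wy":0,"wz":0},{"dx":1.8,"dy":-19,"dz":15.5,"wx":0,"wy":0,"wz":0},{"dx":2.3,"dy":-24,"dz":15.5,"wx":0,"wy":0,"wz":0},{"dx":2.8,"dy":-28,"dz":15.5,"wx":0,"wy":0,"wz":0},{"dx":2.8,"dy":-29.6,"dz":15.5,"wx":0,"wy":0,"wz":0}]'; python3 -m creep '[{"dx":0,"dy":0,"dz":-1,"wx":0,"wy":0,"wz":0},{"dx":0,"dy":0,"dz":-1.5,"wx":0,"wy":0,"wz":0},{"dx":0,"dy":0,"dz":-2,"wx":0,"wy":0,"wz":0},{"dx":0,"dy":0,"dz":-2,"wx":0,"wy":0,"wz":0}]'
python3 - <<'E'
from h import *
S={n:vision.snapshot(n) for n in("side","top")}
togo([-.27,.841,-.469],[.1435,-.447,-.883],[.4663,-.2462,.028])
for n in S:
  r=vision.tip_of("bowl_centre",n);print(n,[(x["point"],x["p"]) for x in r[:2]])
  print(proj(S[n],[.478,-.282,.135+.031]))
s=[S[n]["color"][a:a+150,b:b+200] for n,a,b in(("top",210,200),("side",200,270))]
cv2.imwrite("pics/c4.png",cv2.resize(np.hstack(s),None,fx=2,fy=2,interpolation=cv2.INTER_CUBIC))
E
```

```text
clock: 13.65
eef_pos: [0.4659, -0.2482, 0.184]
eef_rot: [-0.461, 2.941, -0.728]
ft_force: [0.0, -0.2, -0.5]
opening: 0.121
finger_force: 44.3
clock: 14.05
eef_pos: [0.4654, -0.2433, 0.1623]
eef_rot: [-0.471, 2.942, -0.724]
ft_force: [0.6, 0.0, -1.0]
opening: 0.118
finger_force: 44.2
cm [ -0.0136  -0.2302 -13.5729] deg [-0.2427  0.0028 -0.3677] q [-0.4126 -0.0279 -0.616   0.6443 -0.3538 -0.7904] ft [ 0.3255 -1.1254 -1.7141]
side [([257.7, 414.6], 0.25)]
[233.593  353.4864]
top [([274.4, 314.7], 0.55), ([291.3, 266.4], 0.53)]
[275.9894 314.0249]
```

View pics/c4.png

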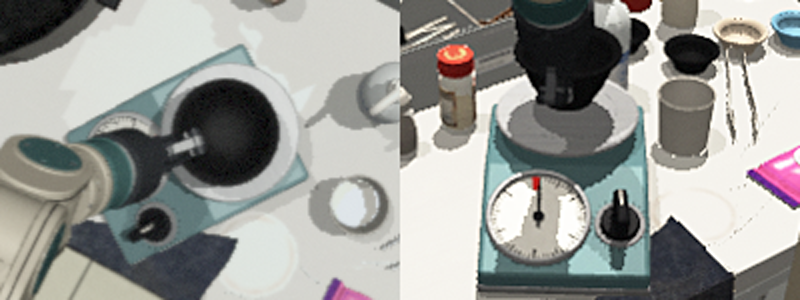

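The bowl hangs level above the pan with the gripper on its dial-side rim. In the unloaded pointer view, the mark almost coincides with the top. Now checking the centring.

Run:
```python
from h import *
S={n:vision.snapshot(n) for n in("side","top")}
o=ctrl.observe();print(o["eef_pos"])
print('bowl',*fit('rice_bowl',bowl,[.478,-.282],S=S,zoff=.132,cams=('top',)))
b=S['top']['color'];M=vision.regions_of('pan_centre','top')
if M:
  m=M[0]['pixels'];c=max(cv2.findContours(m.astype(np.uint8),cv2.RETR_EXTERNAL,cv2.CHAIN_APPROX_NONE)[0],key=cv2.contourArea);print(m.sum(),cv2.minEnclosingCircle(cv2.convexHull(c)))
print(proj(S['top'],[.478,-.282,.112]))
```

```text
[ 0.467  -0.2447  0.1647]
bowl [ 0.478 -0.282] 0.03681013179571668
1451 ((314.0821838378906, 275.33905029296875), 35.553916931152344)
[276.2919 314.4413]
```

```bash
python3 -m creep '[{"dx":0.05,"dy":0,"dz":-0.8,"wx":0,"wy":0,"wz":0},{"dx":0.05,"dy":0,"dz":-1.5,"wx":0,"wy":0,"wz":0},{"dx":0.05,"dy":0,"dz":-2,"wx":0,"wy":0,"wz":0},{"dx":0.05,"dy":0,"dz":-2.3,"wx":0,"wy":0,"wz":0},{"dx":0.05,"dy":0,"dz":-2.5,"wx":0,"wy":0,"wz":0},{"dx":0.05,"dy":0,"dz":-2.5,"wx":0,"wy":0,"wz":0}]'
python3 - <<'E'
from h import *
S={n:vision.snapshot(n) for n in("side","top")}
for n in S:
  for l in("dial_centre","pointer_tip"):print(n,l,[(x["point"],x["p"]) for x in vision.tip_of(l,n)[:2]])
s=S["side"]["color"][200:350,270:420];cv2.imwrite("pics/c5.png",cv2.resize(s,None,fx=4,fy=4,interpolation=cv2.INTER_CUBIC))
print(ctrl.observe()["eef_pos"])
E
```

```text
clock: 15.05
eef_pos: [0.4669, -0.2451, 0.139]
eef_rot: [-0.466, 2.94, -0.728]
ft_force: [-0.2, 0.4, -0.2]
opening: 0.123
finger_force: 44.7
side dial_centre [([308.2, 337.9], 0.82)]
side pointer_tip [([286.8, 337.8], 0.7)]
top dial_centre [([291.2, 261.9], 0.81), ([275.4, 313.8], 0.69)]
top pointer_tip [([280.5, 278.5], 0.71)]
[ 0.4672 -0.2452  0.1396]
```

View pics/c5.png

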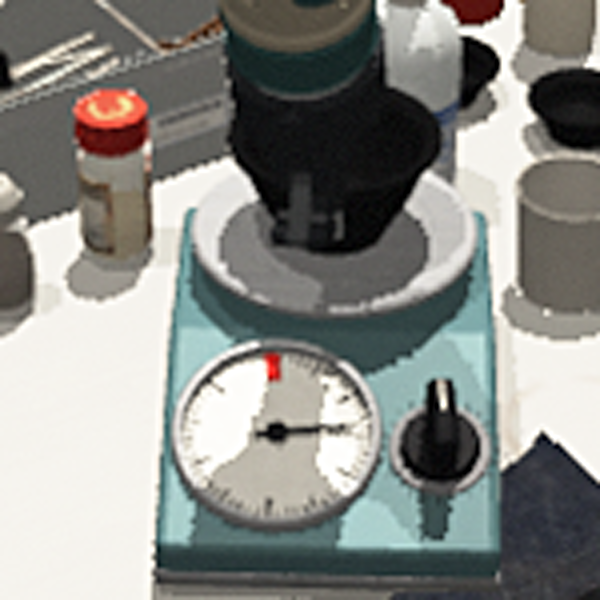

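The bowl rests on the pan: the pointer has swung to about 90° clockwise (345,428). Releasing and withdrawing along the tool axis.

```bash
python3 -m creep '[{"dx":0,"dy":0,"dz":0,"wx":0,"wy":0,"wz":0},{"dx":0,"dy":0,"dz":0,"wx":0,"wy":0,"wz":0},{"dx":0,"dy":0,"dz":0,"wx":0,"wy":0,"wz":0},{"dx":0,"dy":0,"dz":0,"wx":0,"wy":0,"wz":0},{"dx":0,"dy":0,"dz":0,"wx":0,"wy":0,"wz":0},{"dx":-0.3,"dy":0.9,"dz":1.8,"wx":0,"wy":0,"wz":0},{"dx":-0.8,"dy":2.4,"dz":4.8,"wx":0,"wy":0,"wz":0},{"dx":-1.3,"dy":4,"dz":8,"wx":0,"wy":0,"wz":0},{"dx":-1.7,"dy":5.4,"dz":10.6,"wx":0,"wy":0,"wz":0}]' 3.0
cat >> h.py <<'E'
def unproj(s,p,c,n):
    o,v=ray(s,p);return o+v*((np.array(c)-o)@n)/(v@n)
YAW=-1.137
def dial(S,c=None):
    xs=np.array([np.cos(YAW),np.sin(YAW),0]);ys=np.array([-xs[1],xs[0],0]);b=np.sin(.384);n=-b*xs+np.array([0,0,np.cos(.384)])
    up=np.cross(ys,n)
    for k,s in S.items():
        r=vision.tip_of("dial_centre",k)
        print(k,"dial",r[:1])
        for l in("zero_mark","pointer_tip"):
            for x in vision.tip_of(l,k)[:2]:
                P=unproj(s,x["point"],c,n);d=P-np.array(c)
                print(k,l,round(x["p"],2),"cw deg",np.degrees(np.arctan2(-d@ys,d@up)),"r",np.linalg.norm(d))
    return up,ys,n
E
python3 - <<'E'
from h import *
S={n:vision.snapshot(n) for n in("side","top")}
print('bowl',*fit('rice_bowl',bowl,[.477,-.281],S=S,zoff=.109,cams=('top',)))
d={n:vision.tip_of("dial_centre",n)[0]["point"] for n in S};k={n:vision.tip_of("knob_grip",n)[0]["point"] for n in S}
print(tri(S["side"],d["side"],S["top"],d["top"]),tri(S["side"],k["side"],S["top"],k["top"]))
print(ctrl.observe()["q"])
s=[S[n]["color"][a:a+110,b:b+150] for n,a,b in(("top",240,215),("side",250,290))]
cv2.imwrite("pics/c6.png",cv2.resize(np.vstack(s),None,fx=2.7,fy=2.7,interpolation=cv2.INTER_CUBIC))
E
```

```text
clock: 16.25
eef_pos: [0.45, -0.1906, 0.247]
eef_rot: [-0.466, 2.939, -0.728]
ft_force: [0.9, 0.7, 0.9]
opening: 0.352
finger_force: 0.0
bowl [ 0.4778 -0.2811] 0.02741784037558681
(array([ 0.4504, -0.1583,  0.0646]), np.float64(0.0060025983262220585)) (array([ 0.3704, -0.1802,  0.0842]), np.float64(0.006431343090300637))
[-0.3088 -0.1501 -0.5396  0.8839 -0.3872 -0.6825]
```

View pics/c6.png

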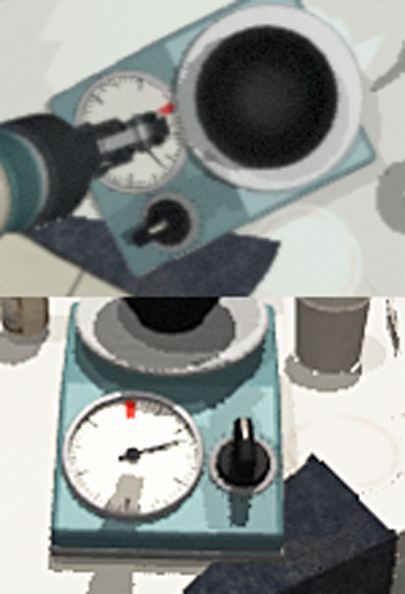

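```bash
python3 -m creep '[{"dx":-3,"dy":4,"dz":3,"wx":0,"wy":0,"wz":0},{"dx":-6,"dy":9,"dz":5,"wx":0,"wy":0,"wz":0},{"dx":-6,"dy":14,"dz":5,"wx":0,"wy":0,"wz":0},{"dx":-6,"dy":19,"dz":5,"wx":0,"wy":0,"wz":0},{"dx":-6,"dy":19,"dz":5,"wx":0,"wy":0,"wz":0}]'
cat > m.py <<'E'
from h import *
S={n:vision.snapshot(n) for n in("side","top")}
a=fit("scale",scale,[.453,-.228,-1.15],S=S,cams=("top",));b=fit("scale",scale,[.453,-.228,-1.15],S=S,cams=("side",));print(a,b)
print("pan",fit("pan_centre",circ(.0785,.0),[.477,-.281],zoff=.1085,S=S,cams=("top",)))
for Y in(-1.12,-1.15):
  xs=np.array([np.cos(Y),np.sin(Y),0]);n=-np.sin(.384)*xs+np.array([0,0,np.cos(.384)]);o=np.array([.478,-.282,0])-.06*xs
  ys=np.array([-xs[1],xs[0],0]);up=np.cross(ys,n)
  for k,s in S.items():
    for l,h in(("dial_centre",.004),("zero_mark",.004),("pointer_tip",.004),("knob_grip",.033)):
      for r in vision.tip_of(l,k)[:1]:
        P=unproj(s,r["point"],o+[0,0,.082]+h*n,n)
        loc=np.array([(P-o-[0,0,.082])@up,(P-o)@ys]) # along slope from ridge, left
        if l=="dial_centre":d0=loc
        e=loc-d0;print(Y,k,l,round(r["p"],2),np.array(r["point"]),"W",P,"loc",loc,"cw",np.degrees(np.arctan2(-e[1],e[0])),np.linalg.norm(e))
E
python3 m.py
```

```text
clock: 17.1
eef_pos: [0.3896, 0.002, 0.2944]
eef_rot: [-0.473, 2.939, -0.726]
ft_force: [-0.1, -0.2, 0.4]
opening: 0.349
finger_force: 0.0
(array([ 0.4533, -0.2293, -1.1398]), np.float64(0.07145544852498498)) (array([ 0.4542, -0.2322, -1.1281]), np.float64(0.07703488372093026))
pan (array([ 0.4793, -0.2823]), np.float64(0.04824609589578588))
-1.12 side dial_centre 0.64 [306.8 340.5] W [ 0.449  -0.1625  0.062 ] loc [-0.0633  0.0259] cw -0.0 0.0
-1.12 side zero_mark 0.83 [289.2 339.1] W [ 0.4693 -0.196   0.0777] loc [-0.0213  0.0296] cw -4.994860583154436 0.04215218344267488
-1.12 side knob_grip 0.85 [303.2 380. ] W [ 0.3695 -0.1825  0.0866] loc [-0.0695 -0.0543] cw 94.43050815806907 0.08048222699878928
-1.12 top dial_centre 0.72 [288.7 262.1] W [ 0.4524 -0.1578  0.0609] loc [-0.0663  0.0311] cw -0.0 0.0
-1.12 top zero_mark 0.7 [278.4 278.3] W [ 0.4755 -0.1977  0.0795] loc [-0.0167  0.0344] cw -3.8849864924354254 0.04970607453055717
-1.12 top pointer_tip 0.58 [303.8 275.3] W [ 0.4166 -0.1885  0.0657] loc [-0.0533 -0.0145] cw 74.11729272075512 0.04740991076663761
-1.12 top knob_grip 0.4
[... 267 characters left out ...]
62  0.0775] loc [-0.0219  0.0272] cw -6.587119144909578 0.04219103536447625
-1.15 side knob_grip 0.85 [303.2 380. ] W [ 0.3693 -0.182   0.087 ] loc [-0.0683 -0.0584] cw 93.16768726450555 0.08081638394558659
-1.15 top dial_centre 0.72 [288.7 262.1] W [ 0.4524 -0.1577  0.0605] loc [-0.0673  0.0274] cw -0.0 0.0
-1.15 top zero_mark 0.7 [278.4 278.3] W [ 0.4755 -0.1977  0.079 ] loc [-0.0178  0.0321] cw -5.483144892435568 0.04969705025190224
-1.15 top pointer_tip 0.58 [303.8 275.3] W [ 0.4166 -0.1885  0.0659] loc [-0.0528 -0.0179] cw 72.22546988655445 0.04750053756318891
-1.15 top knob_grip 0.48 [325.2 271.8] W [ 0.3684 -0.1811  0.0865] loc [-0.0695 -0.0588] cw 91.5048566066895 0.08622804616806365
```

```bash
cat > k.py <<'E'
from h import *
import sys
def frame(Y=-1.135):
    xs=np.array([np.cos(Y),np.sin(Y),0]);n=-np.sin(.384)*xs+np.array([0,0,np.cos(.384)]);ys=np.array([-xs[1],xs[0],0]);return xs,ys,n,np.cross(ys,n)
G=np.array([.369,-.1815,.0865])
def knobgo(cw,h):
    xs,ys,n,up=frame();a=np.radians(cw);togo(ys*np.cos(a)+up*np.sin(a),-n,G+(h-.018)*n)
if __name__=="__main__": knobgo(float(sys.argv[1]),float(sys.argv[2]))
E
python3 k.py -6 .10;python3 k.py -6 .0
```

```text
cm [ -3.3977 -15.2697 -13.2708] deg [ 17.1864 -30.655  -69.5347] q [ 0.178  -0.2223 -0.4773  1.2416 -0.4801 -0.1551] ft [0.0283 0.6201 0.0166]
cm [ -1.8162 -18.6659 -22.5425] deg [ 17.1864 -30.655  -69.5347] q [ 0.178  -0.2223 -0.4773  1.2416 -0.4801 -0.1551] ft [0.0283 0.6201 0.0166]
```

```bash
python3 -m creep '[{"dx":-1,"dy":-3,"dz":0,"wx":17.2,"wy":-30.7,"wz":-69.5},{"dx":-2,"dy":-6,"dz":-2,"wx":17.2,"wy":-30.7,"wz":-69.5},{"dx":-3,"dy":-9,"dz":-4,"wx":17.2,"wy":-30.7,"wz":-69.5},{"dx":-3.4,"dy":-12,"dz":-6,"wx":17.2,"wy":-30.7,"wz":-69.5},{"dx":-3.4,"dy":-15,"dz":-8,"wx":17.2,"wy":-30.7,"wz":-69.5},{"dx":-3.4,"dy":-15.3,"dz":-10,"wx":17.2,"wy":-30.7,"wz":-69.5},{"dx":-3.4,"dy":-15.3,"dz":-12,"wx":17.2,"wy":-30.7,"wz":-69.5},{"dx":-3.4,"dy":-15.3,"dz":-13.3,"wx":17.2,"wy":-30.7,"wz":-69.5},{"dx":-3.4,"dy":-15.3,"dz":-13.3,"wx":17.2,"wy":-30.7,"wz":-69.5},{"dx":-3.4,"dy":-15.3,"dz":-13.3,"wx":17.2,"wy":-30.7,"wz":-69.5},{"dx":-3.4,"dy":-15.3,"dz":-13.3,"wx":17.2,"wy":-30.7,"wz":-69.5},{"dx":-3.4,"dy":-15.3,"dz":-13.3,"wx":17.2,"wy":-30.7,"wz":-69.5}]' 3.2; python3 k.py -6 .10;python3 k.py -6 .0;python3 k.py 76 .10
```

```text
clock: 19.35
eef_pos: [0.3565, -0.1541, 0.1628]
eef_rot: [1.381, 2.447, -0.318]
ft_force: [0.2, -0.4, 0.0]
opening: 0.371
finger_force: 0.0
cm [-0.0471  0.0415 -0.0271] deg [ 0.0689  0.0519 -0.1423] q [-0.3818 -0.2904 -0.795   0.7775 -0.2592  0.6081] ft [ 0.1984 -0.3793  0.0295]
cm [ 1.5343 -3.3547 -9.2989] deg [ 0.0689  0.0519 -0.1423] q [-0.3818 -0.2904 -0.795   0.7775 -0.2592  0.6081] ft [ 0.1984 -0.3793  0.0295]
cm [-0.0471  0.0415 -0.0271] deg [ 13.0971 -27.843  -76.1432] q [-0.3818 -0.2904 -0.795   0.7775 -0.2592  0.6081] ft [ 0.1984 -0.3793  0.0295]
```

```bash
python3 -m creep '[{"dx":0.5,"dy":-1.1,"dz":-3.1,"wx":0,"wy":0,"wz":0},{"dx":1,"dy":-2.1,"dz":-6,"wx":0,"wy":0,"wz":0},{"dx":1.2,"dy":-2.7,"dz":-7.5,"wx":0,"wy":0,"wz":0},{"dx":1.4,"dy":-3.1,"dz":-8.6,"wx":0,"wy":0,"wz":0},{"dx":1.5,"dy":-3.35,"dz":-9.3,"wx":0,"wy":0,"wz":0},{"dx":1.5,"dy":-3.35,"dz":-9.3,"wx":0,"wy":0,"wz":0}]'; python3 k.py -6 0;  python3 - <<'E'
from h import *
s=[vision.snapshot(n)["color"][a:a+110,b:b+150] for n,a,b in(("top",260,215),("side",250,290))]
cv2.imwrite("pics/c7.png",cv2.resize(np.vstack(s),None,fx=2.7,fy=2.7,interpolation=cv2.INTER_CUBIC))
E
```

```text
clock: 19.95
eef_pos: [0.3708, -0.1874, 0.0686]
eef_rot: [1.384, 2.448, -0.318]
ft_force: [-1.3, -0.8, -0.2]
opening: 0.376
finger_force: 0.0
cm [ 0.1064 -0.0216  0.1163] deg [-0.0065 -0.0466 -0.0565] q [-0.4589 -0.0996 -0.8924  0.4732 -0.2366  0.5337] ft [-1.2613 -0.7622 -0.1516]
```

View pics/c7.png

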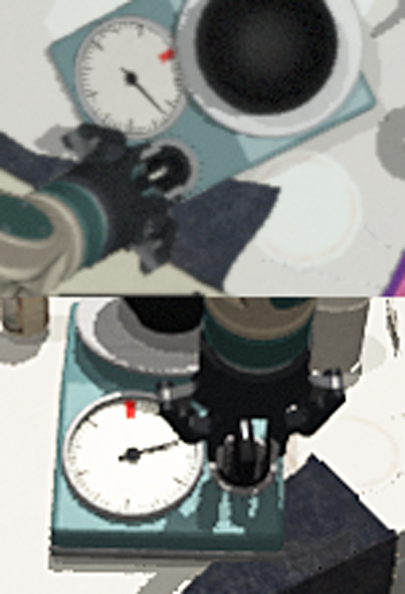

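The fingers straddle the knob bar (side crop 243,455) without contact. Closing, and measuring the dial precisely by rectifying its plane.

```bash
python3 -m creep '[{"dx":0,"dy":0,"dz":0,"wx":0,"wy":0,"wz":0},{"dx":0,"dy":0,"dz":0,"wx":0,"wy":0,"wz":0},{"dx":0,"dy":0,"dz":0,"wx":0,"wy":0,"wz":0},{"dx":0,"dy":0,"dz":0,"wx":0,"wy":0,"wz":0},{"dx":0,"dy":0,"dz":0,"wx":0,"wy":0,"wz":0}]' 0 30
cat > d.py <<'E'
from k import *
import sys
xs,ys,n,up=frame()
def rect(k,c):
    s=vision.snapshot(k);N=480;g=np.linspace(-.06,.06,N)   # rows: up -> down; cols: left -> right
    mp=np.array([[proj(s,c-gy*up-gx*ys) for gx in g[::8]] for gy in g[::8]]).astype(np.float32)
    A=cv2.resize(mp,(N,N),interpolation=cv2.INTER_LINEAR);  # coarse grid upsample
    i=np.clip((np.arange(N))/8,0,59).astype(np.float32);X,Y=np.meshgrid(i,i);A=cv2.remap(mp,X,Y,cv2.INTER_LINEAR)
    return cv2.remap(s["color"],A[...,1].copy(),A[...,0].copy(),cv2.INTER_CUBIC)
def ang(k,c):
    I=rect(k,c).astype(int);px=.12/479;v,u=np.mgrid[:480,:480];X=(u-239.5)*px;Yy=(239.5-v)*px
    B,Gc,Rr=I[...,0],I[...,1],I[...,2];rad=np.hypot(X,Yy)
    red=(Rr-np.maximum(B,Gc)>60)&(rad<.055)
    hub=(I.max(2)<60)&(rad<.012);hx,hy=X[hub].mean(),Yy[hub].mean()
    r2=np.hypot(X-hx,Yy-hy);ptr=(I.max(2)<110)&(r2>.018)&(r2<.036)
    lab=cv2.connectedComponents(ptr.astype(np.uint8))[1];
    best=max(range(1,lab.max()+1),key=lambda i:np.ptp(r2[lab==i])*1e4+(lab==i).sum()*1e-3) if lab.max() else 0
    P=lab==best
    f=lambda m:np.degrees(np.arctan2(X[m].mean()-hx,Yy[m].mean()-hy))
    print(k,"hub",hx,hy,"mark",f(red),red.sum(),r2[red].mean(),"pointer",f(P),P.sum(),np.ptp(r2[P]))
    return I.astype(np.uint8)
c=np.array([.4515,-.1595,.0615])
if __name__=="__main__":
    J=[ang(k,c) for k in("top","side")]
    if len(sys.argv)>1:cv2.imwrite(sys.argv[1],cv2.resize(np.hstack(J),(800,400)))
E
python3 d.py pics/r1.png
```

```text
clock: 20.55
eef_pos: [0.3719, -0.1876, 0.0702]
eef_rot: [1.383, 2.445, -0.316]
ft_force: [-1.1, 3.7, 5.8]
opening: 0.157
finger_force: 35.6
top hub -0.0007141166089146203 0.0012572215680064938 mark -5.656645876005568 1375 0.04032199602788798 pointer 150.40291644231448 230400 0.08609839370244628
side hub -0.0006243306336585775 -0.0009297344250482441 mark -4.600641069623661 1976 0.04012402815817747 pointer 73.49743610801112 373 0.008327401897086927
```

View pics/r1.png

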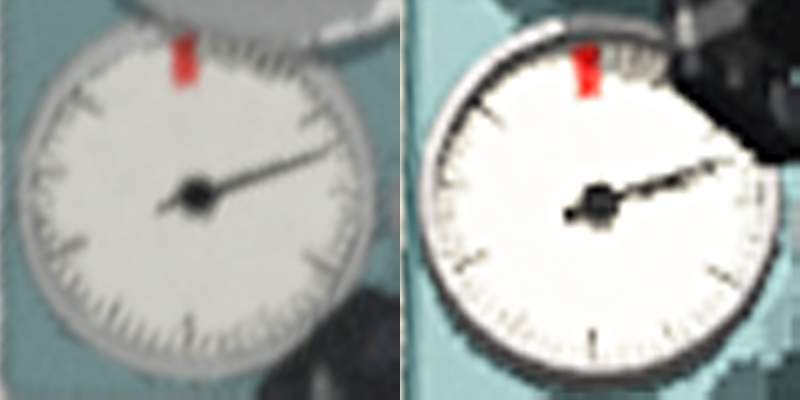

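```bash
python3 -m creep '[{"dx":0,"dy":0,"dz":0,"wx":1.1,"wy":-2.4,"wz":-6.5},{"dx":0,"dy":0,"dz":0,"wx":2.2,"wy":-4.8,"wz":-13},{"dx":0,"dy":0,"dz":0,"wx":3.3,"wy":-7.1,"wz":-19.5},{"dx":0,"dy":0,"dz":0,"wx":4.4,"wy":-9.5,"wz":-26},{"dx":0,"dy":0,"dz":0,"wx":5.5,"wy":-11.9,"wz":-32.5},{"dx":0,"dy":0,"dz":0,"wx":6.6,"wy":-14.3,"wz":-39},{"dx":0,"dy":0,"dz":0,"wx":7.7,"wy":-16.7,"wz":-45.4},{"dx":0,"dy":0,"dz":0,"wx":8.8,"wy":-19,"wz":-51.9},{"dx":0,"dy":0,"dz":0,"wx":10,"wy":-21.4,"wz":-58.4},{"dx":0,"dy":0,"dz":0,"wx":11.1,"wy":-23.8,"wz":-64.9},{"dx":0,"dy":0,"dz":0,"wx":11.1,"wy":-23.8,"wz":-64.9}]'
python3 - <<'E'
t=open('d.py').read()
a=t.index("    lab=");b=t.index("    f=lambda")
t=t[:a]+'''    A=np.degrees(np.arctan2(X-hx,Yy-hy));w=np.clip(150-I.max(2),0,None)*((r2>.016)&(r2<.030))
    hst=np.array([w[(abs(A-q)<3)].sum() for q in range(40,110)]);q=40+hst[:].argmax();P=(abs(A-q)<7)&(w>0)
    pa=(A[P]*w[P]).sum()/w[P].sum()
'''+t[b:]
t=t.replace("f(P)","pa").replace("np.ptp(r2[P])","q")
open('d.py','w').write(t)
E
python3 d.py pics/r2.png;python3 k.py 64 0
```

```text
clock: 21.75
eef_pos: [0.3712, -0.1875, 0.07]
eef_rot: [2.489, 1.183, -0.004]
ft_force: [-3.9, 4.5, 8.4]
opening: 0.158
finger_force: 36.0
top hub -0.000689848262597613 0.0012548007571653774 mark 63.2328150002107 1829 0.039949718285032215 pointer 71.23091526301853 750 71
side hub -0.0006254612935197487 -0.0009042407372261236 mark 65.22247975057687 2033 0.041532826587787 pointer 73.46941197377632 833 73
cm [ 0.0665 -0.0081 -0.0236] deg [ 0.0751  0.0649 -0.0061] q [-0.4582 -0.1023 -0.8916  0.4747 -0.2374  1.7569] ft [-2.6119  4.9038  8.9601]
```

View pics/r2.png

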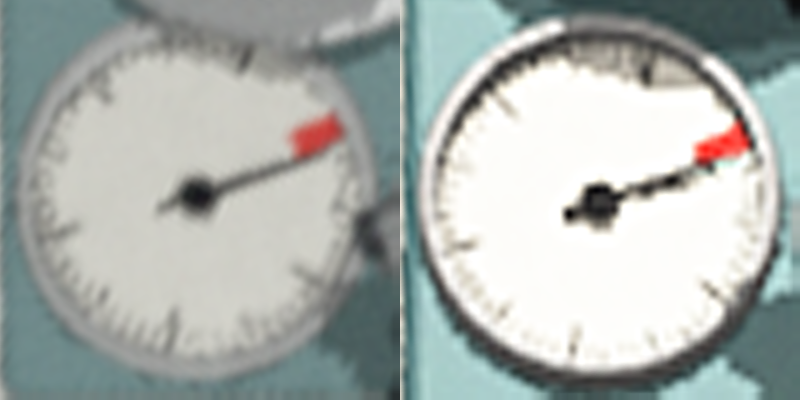

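```bash
python3 -m creep '[{"dx":0,"dy":0,"dz":0,"wx":0.6,"wy":-1.3,"wz":-3.5},{"dx":0,"dy":0,"dz":0,"wx":1.2,"wy":-2.6,"wz":-7},{"dx":0,"dy":0,"dz":0,"wx":1.2,"wy":-2.6,"wz":-7},{"dx":0,"dy":0,"dz":0,"wx":1.2,"wy":-2.6,"wz":-7}]'
python3 d.py;python3 k.py 71.5 0
```

```text
clock: 22.25
eef_pos: [0.3711, -0.1875, 0.07]
eef_rot: [2.561, 1.02, 0.032]
ft_force: [-3.1, 4.1, 9.5]
opening: 0.154
finger_force: 36.1
top hub -0.0007275558602462411 0.0011738794603666008 mark 69.69711470336337 1470 0.04129568990471462 pointer 71.10557988435254 756 71
side hub -0.0006388928059211771 -0.0009463702868070151 mark 73.15009724904436 1982 0.04175803091372218 pointer 73.38282486900331 838 73
cm [ 0.0721 -0.0115 -0.0204] deg [0.0633 0.1047 0.0405] q [-0.4584 -0.1026 -0.892   0.4742 -0.2372  1.8886] ft [-3.1999  4.1135  8.8801]
```

```bash
python3 -m creep '[{"dx":0,"dy":0,"dz":0,"wx":0,"wy":0,"wz":0},{"dx":0,"dy":0,"dz":0,"wx":0,"wy":0,"wz":0},{"dx":0,"dy":0,"dz":0,"wx":0,"wy":0,"wz":0},{"dx":0,"dy":0,"dz":0,"wx":0,"wy":0,"wz":0},{"dx":-0.5,"dy":1.1,"dz":3,"wx":0,"wy":0,"wz":0},{"dx":-1.2,"dy":2.7,"dz":7.4,"wx":0,"wy":0,"wz":0},{"dx":-1.6,"dy":3.6,"dz":10,"wx":0,"wy":0,"wz":0},{"dx":-1.6,"dy":3.6,"dz":10,"wx":0,"wy":0,"wz":0}]' 3.2
python3 d.py pics/r3.png; python3 -c "
from h import *
S={n:vision.snapshot(n) for n in('side','top')}
for l,m,x,z in(('rice_bowl',bowl,[.478,-.282],.109),('steel_cup',cup,[.39,-.43],0)):print(l,fit(l,m,x,S=S,zoff=z,cams=('top',)))"
```

```text
clock: 23.15
eef_pos: [0.358, -0.1521, 0.1739]
eef_rot: [2.556, 1.017, 0.041]
ft_force: [1.4, 0.1, 0.4]
opening: 0.372
finger_force: 0.0
top hub -0.0006398272917062061 0.001228767318276713 mark 69.48418119247133 1404 0.041135399498231674 pointer 71.20062153400106 747 71
side hub -0.0006836903647788394 -0.0009549862706582884 mark 72.96512558650069 1951 0.04188937901512894 pointer 73.37930600991726 845 73
rice_bowl (array([ 0.4778, -0.2809]), np.float64(0.02437446074201899))
steel_cup (array([ 0.3914, -0.4294]), np.float64(0.05164835164835169))
```

View pics/r3.png

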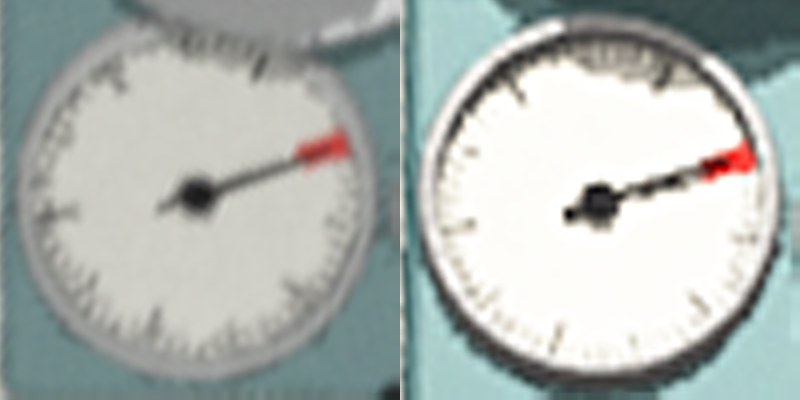

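The pointer now runs down the middle of the red mark in both views (322,150 and 725,163), within about 1°. The bowl is centred on the pan and the cup is standing. Handing in.

```bash
python3 -c "
from cell import ctrl
print(ctrl.hand_in())"
```

```text
the job is handed in; nothing more can be done
None
```

I handed the job in at about 24 s: the cup stands on the worktop, the empty bowl is within about 2 mm of the middle of the pan, and the pointer tip is within about 1–2° of the middle of the red zero mark; no verdict came back.

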